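# Hang a cryogenic valve on the drain hanger and tug-test it

### The job

Draw the solenoid valve with the dip tube straight up out of the dewar flask and lower it slowly on to the double-hook hanger, its two round port necks down in the notches of the hooks and the dip tube hanging free between them. Still holding it, tug it gently downwards with about 8 N for a second to make sure that the hooks hold it, then let go and leave it hanging still. Never load or knock the hooks with more than 30 N, and leave the flask and the other things on the bench where they stand.

Things in the scene. Friction and masses are not known exactly. Their poses are not given: they have to be found in the camera images.
- valve: Chrome solenoid valve to hang, 0.4 to 0.6 kg; starts upright in the dewar flask, its flange on the rim. Origin: where the axis of the two side ports (y) crosses the axis of the coil on top (z up). Body 44 x 44 mm, z -30 to +12 mm, round flange (radius 22) to z -36. On +y and -y a smooth neck, 14 mm diameter, from 22 to 38 mm out, then a hexagon nut 19 mm across, stub end at 58 mm.
- coil (a point): Centre of the valve's coil, 44 mm above the valve's origin: a black block 38 x 38 x 42 mm with flat sides, the place to grip, on its +y and -y sides; on its -x side a grey plug 22 x 22 x 26 mm sticks out 22 mm. A small nut on top ends 29 mm above this point.
- valve_foot (a point): Lowest point of the valve, 118 mm below its origin: foot of the brass strainer (radius 10 mm, 24 mm long) at the end of the steel dip tube (radius 6 mm).
- dewar: Small dull metal dewar flask, loose, 0.8 kg, 82 mm wide, 105 mm high, with a neck 42 mm wide outside and 30 mm inside. Origin at the centre of its underside.
- hanger: Fixed, rigid drain hanger. Grey base plate with a low drip tray; at the back (+x) a square post, 244 mm high, with a hook head clamped on it: a cross plate, face at x +57 mm, from which two level hooks of flat steel bar, 7 mm thick, point along -x, open towards the robot's side, their middles at y -30 and +30 mm. Origin at table level under the notches; z up.
- tray (a point): Middle of the drip tray's floor, 14 mm over the table, straight under the hung valve's axis; axes as the hanger's. The hook head is clamped higher or lower on the post each time and its height is not measured: the hung valve's port axis lies 142 to 208 mm over the table (call this height s), along the hanger's y, above x = 0, midway between the hooks. Find s by feel or by eye.
- hook_mid (a point): Point on the middle setting of the hook head, 175 mm over the table, fixed to the base; s is up to 33 mm higher or lower. Each hook: a notch from x -8.5 to +8.5 mm, its flat floor 7 mm below s; behind it a level top, 3 mm above s, back to x +57; in front (x -18.5 to -8.5) an upturned end, flat inner face to 15 mm above s, rounded top to 20. Hooks do not give under the loads allowed.
- spare_valve: Bystander: a like valve without dip tube, 109 mm high, standing on its flange on the bench. Origin as on the valve.
- swivel: Bystander: brass swivel fitting, 45 mm high. Origin at its underside.
- seat_holder: Bystander: black delrin valve seat holder, a turned cup 48 mm wide, 28 mm high. Origin at its underside.
- vacuum_fitting: Bystander: dull aluminium vacuum tee fitting, 40 mm wide, 60 mm high. Origin at its underside.
- wrench: Bystander: a steel wrench, 170 mm long, lying on the bench.
Mind the look-alikes: they are no part of the job. What is shaped like the valve but red is not meant.

How it is judged:
By the outcome, as a careful person would: the job done as asked, in the order asked, and still so for the second after the job is handed in, with the robot touching nothing.
It also fails if it takes over 72 s, if anything falls off the work surface, if the arm or the gripper's body presses on something with over 40 N, if the wrist force passes 120 N, or if a joint passes its speed limit or range.

### The arm

A 7-joint arm with a two-finger parallel gripper is mounted at the origin on the work surface. World frame = base frame: x ahead of the robot, y to its left, z up, the work surface at z = 0. Lengths are in m, angles in rad, forces in N, time in s.
With the tool pointing down it reaches from about 0.35 to 0.9 m from the base axis. Payload 8.1 kg.
Tool frame: the origin (TCP) lies between the finger pads; the fingertips stand ctrl.tip_extent ahead of it and the grasp point (between the pads) lies 5 mm behind it (ctrl.tip_extent is the distance from the TCP to the fingertips, in m); z points along the fingers, x is the direction in which the jaws open and shut, and the axes are right-handed (so a half turn about z gives the same grasp; the last joint's range is limited). The gripper opens to 92 mm and grips with 3 to 60 N. Pads are 19 mm wide; open, the fingers measure 130 mm over their backs; the gripper's body (75 mm by 190 mm) begins 47 mm behind the grasp point.
Start: joints at [-1.41, 0.434, 0.025, 1.573, -0.012, 1.134, -0.075], TCP at [0.163, 0.603, 0.241] pointing down, gripper open.
Joint ranges: [-2.62, 2.62], [-0.44, 2.09], [-1.27, 1.32], [0.08, 2.57], [-1.32, 4.46], [0.12, 2], [-2.74, 2.74]. Speed limits (rad/s): [2.22, 2.22, 3.01, 3.01, 3.14, 3.14, 3.14].

### API

Orientations are given as a unit quaternion [w, x, y, z].
In Python, from station import telemetry, vision, job, ctrl gives the robot as it stands.
- The arm moves only by the tool carry_out, never from a script. Its argument "moves" is a list of rows, each an object of numbers: "claw": the gripper's target within -1 to 1 (fully open at 1, half-way at 0, shut at -1); "tx", "ty", "tz": the shift along the tool's x, y, z in cm; "rx", "ry", "rz": the turn, a rotation vector about the tool's x, y, z in degrees. A call has 1 to 5 rows; each row is the pose to reach, as a shift and turn from the pose measured when the call began, along the tool's axes at that moment; what a row does not reach only later rows make up. A row lasts 1/12 s, in which the tool goes at most 41.7 mm and 7.16 degrees, less where a joint would pass 70% of its speed; a pose out of reach is approached as far as the arm can. A call with a gripper value outside its range is refused whole. The fingers move at their own pace and stop on an object; "force" is the grip in N (left out, the last holds). Time passes only in rows, so rows that repeat a pose let the fingers close. It gives the time, the measured TCP pose, the force and the opening at its end, in the units of the state.
- telemetry.sense(): the state, without advancing time (a new reading comes with each control period).
- vision.camera(name): name is "scene" or "top" or "wrist"; returns a dict with "color" (400x640x3 uint8, blue, green, red), "fovy" (degrees; the focal length in pixels is half the picture's height over the tangent of half this angle, whatever the lens; pixels are square), "cx", "cy" (the principal point, pixels), "distortion" ([k1, k2, p1, p2, k3] as OpenCV has them; the pictures are not rectified), "world_to_cam" (4x4, takes a point from world to camera coordinates). Camera axes: x right, y up, looking along -z (the intrinsics and any distortion apply to the point x, -y, -z); pixel columns grow to the right and rows downward; lengths in m; the calibration is good to about 2 mm. A picture is of the moment at which its call begins. There is no depth.
- job.sign_off(): hands the job in, once; it reports no verdict.
The state is a dict: "t": time; "joints": joint angles; "qvel": joint speeds; "effort": joint torques, N m; "position": TCP position; "orientation": TCP orientation; "contact_force": force on the tool from outside, world axes, zero at the start; "wrist_torque": the same for the moment, N m; "finger_gap": opening from 0.0 (shut) to 1.0 (fully open).
Only numpy, scipy, OpenCV 4.12 (cv2) and the standard library are available. Lean on these libraries where they do the work, as an engineer would, in place of code of your own. Each camera call takes 0.05 s, during which the arm holds its last target. There are 200 camera calls.

## Working session

There is one attempt and no reset: what is moved stays moved. The work goes in short steps, Python scripts to look and compute and a tool call to move; the robot and the scene stay as the last step left them, time stands still between calls to the robot, and variables do not carry over. Pictures are saved under pics/ and viewed, about 8 in all and at most 12, crops included, and the job is handed in when it is done.

Besides the shell and the picture viewer there is one more tool, called after ">>>" as name(argument=value, ...) on one line, values as JSON. carry_out: Moves the arm, as the interface text tells. Its arguments: {"type":"object","properties":{"moves":{"type":"array"},"force":{"type":"number"}},"required":["moves"]}

```bash
ls; mkdir -p pics; cat > h.py <<'E'
from station import telemetry, vision, job, ctrl
import numpy as np, cv2
from scipy.spatial.transform import Rotation as R
def cam(n,save=None):
    c=vision.camera(n)
    if save: cv2.imwrite('pics/'+save+'.png',c['color'])
    h,w=c['color'].shape[:2]; f=h/2/np.tan(np.radians(c['fovy'])/2)
    c['K']=np.array([[f,0,c['cx']],[0,f,c['cy']],[0,0,1.]]); c['d']=np.array(c['distortion'],float); c['T']=np.array(c['world_to_cam'])
    return c
def proj(c,P):
    P=np.atleast_2d(P); p=P@c['T'][:3,:3].T+c['T'][:3,3]; p=p*[1,-1,-1]
    return cv2.projectPoints(p,np.zeros(3),np.zeros(3),c['K'],c['d'])[0][:,0]
def ray(c,uv):
    q=cv2.undistortPoints(np.array([[uv]],float),c['K'],c['d'])[0,0]
    d=c['T'][:3,:3].T@np.array([q[0],-q[1],-1]); o=-c['T'][:3,:3].T@c['T'][:3,3]
    return o,d
def atz(c,uv,z):
    o,d=ray(c,uv); return o+d*(z-o[2])/d[2]
def tri(*cu):
    A=np.zeros((3,3));b=np.zeros(3)
    for c,uv in cu:
        o,d=ray(c,uv); d/=np.linalg.norm(d); M=np.eye(3)-np.outer(d,d); A+=M;b+=M@o
    return np.linalg.solve(A,b)
def crop(c,x0,y0,x1,y1,s,name): cv2.imwrite('pics/'+name+'.png',cv2.resize(c['color'][y0:y1,x0:x1],None,fx=s,fy=s,interpolation=cv2.INTER_CUBIC))
E
python3 - <<'E'
from h import *
import pickle
d={}
a=cam('scene','s0');b=cam('top','t0')
pickle.dump((a,b),open('c0.pkl','wb'))
cv2.imwrite('pics/st.png',cv2.resize(np.vstack([a['color'],b['color']]),None,fx=.75,fy=.75,interpolation=cv2.INTER_AREA))
s=telemetry.sense();print(s,ctrl.tip_extent)
for c in(a,b): print(c['T'].round(3).tolist(),c['K'][0,0],c['d'])
E
```

```text
pics
{'t': 0.1, 'joints': array([-1.40956947,  0.43519269,  0.02496643,  1.57399667, -0.01157474,
        1.13398306, -0.0751125 ]), 'qvel': array([-1.18329031e-03, -1.56184241e-06, -1.40248863e-03, -2.13637865e-03,
        7.70084725e-04,  1.13889218e-03,  3.74022466e-04]), 'effort': array([ 3.77612465e-03, -6.69121027e+01,  9.88334343e-01, -3.15142107e+01,
       -6.04066090e-02,  3.73495510e-02,  5.78392110e-05]), 'position': array([0.1629261 , 0.60294474, 0.24000253]), 'orientation': array([ 4.93914159e-04,  7.93989491e-01,  6.07931060e-01, -5.20664797e-04]), 'contact_force': array([ 0.13373799,  0.67344332, -0.8513034 ]), 'wrist_torque': array([-0.00222391, -0.02096013, -0.07289015]), 'finger_gap': 1.0034452141673635} 0.014
[[-0.317, 0.948, -0.006, 0.227], [-0.805, -0.266, 0.53, 0.401], [0.501, 0.173, 0.848, -1.509], [0.0, 0.0, 0.0, 1.0]] 518.9516573989272 [0.04477547 0.         0.         0.         0.        ]
[[0.025, -1.0, -0.002, -0.052], [0.981, 0.025, 0.193, -0.61], [-0.193, -0.007, 0.981, -0.984], [0.0, 0.0, 0.0, 1.0]] 398.8255291370989 [-0.03828291  0.          0.          0.          0.        ]
```

View pics/st.png

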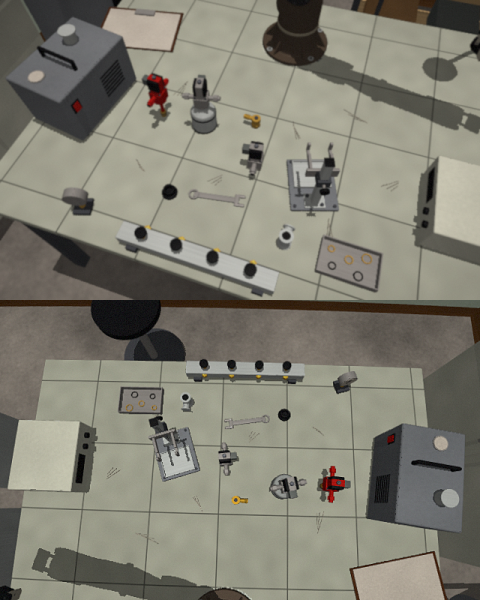

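View 1: the scene shows the valve in the dewar at about (270,135) full-res, the spare at (340,205), the red look-alike at (210,122) and the hanger at (418,240). In the top view they are at: dewar valve (383,247), spare (302,210), red (443,245), hanger (232,200).

```bash
python3 - <<'E'
from h import *
import pickle
a,b=pickle.load(open('c0.pkl','rb'))
def C(c,x0,y0,w,h,s): return cv2.resize(c['color'][y0:y0+h,x0:x0+w],None,fx=s,fy=s,interpolation=cv2.INTER_CUBIC)
# each 100x75 *4 = 400x300
cv2.imwrite('pics/q.png',np.vstack([np.hstack([C(a,225,95,100,75,4),C(a,370,180,100,75,4)]),np.hstack([C(b,340,210,100,75,4),C(b,185,150,100,75,4)])]))
E
```

```text
(no output)
```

View pics/q.png

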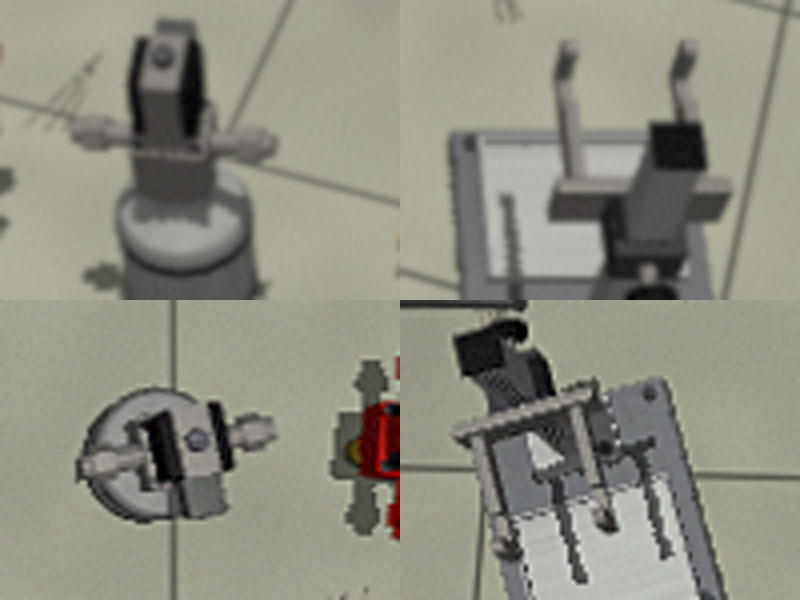

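```bash
python3 - <<'E'
from h import *
import pickle
a,b=pickle.load(open('c0.pkl','rb'))
def pa(x,y,o): return (o[0]+x/4-.4,o[1]+y/4-.4)
V=lambda x,y:pa(x,y,(225,95)); H=lambda x,y:pa(x,y,(370,180))
v=lambda x,y:pa(x,y-300,(340,210)); g=lambda x,y:pa(x-400,y-300,(185,150))
H=lambda x,y:pa(x-400,y,(370,180))
nut=tri((a,V(163,57)),(b,v(198,438)))
L=tri((a,V(75,130)),(b,v(275,430)));Rr=tri((a,V(275,147)),(b,v(80,467)))
print('nut',nut,'stubs',L,Rr,(L+Rr)/2,np.linalg.norm(L-Rr),np.degrees(np.arctan2(*(Rr-L)[[1,0]])))
# hooks: tip tops; scene left hook = ? 
t1=tri((a,H(570,47)),(b,g(605,515)));t2=tri((a,H(687,47)),(b,g(508,543)))
print('tips',t1,t2,np.linalg.norm(t1-t2),np.degrees(np.arctan2(*(t2-t1)[[1,0]])))
# cross-plate top ends
p1=tri((a,H(556,185)),(b,g(597,385)));p2=tri((a,H(730,185)),(b,g(457,428)))
print('plate',p1,p2,np.degrees(np.arctan2(*(p2-p1)[[1,0]])))
# base plate corners z~? 
print('base', [atz(b,g(*q),0.008).round(4) for q in((655,382),)], [atz(a,H(*q),0.008).round(4) for q in((455,135),(698,135))])
s=telemetry.sense();print(R.from_quat(s['orientation'][[1,2,3,0]]).as_matrix().round(3))
E
```

```text
nut [ 0.46961324 -0.19295539  0.20731601] stubs [ 0.48009943 -0.25033572  0.13555192] [ 0.45588414 -0.13583265  0.13588917] [ 0.46799178 -0.19308418  0.13572054] 0.1170361004271926 101.94105725119444
tips [0.55631952 0.15614312 0.17472997] [0.53837406 0.21166216 0.17516537] 0.05834888966235372 107.9124262790335
plate [0.63435792 0.16709102 0.1711842 ] [0.60678763 0.24794878 0.1698748 ] 108.82797997245025
base [array([0.6779, 0.1627, 0.008 ])] [array([0.5257, 0.108 , 0.008 ]), array([0.4811, 0.2427, 0.008 ])]
[[ 0.261  0.965 -0.   ]
 [ 0.965 -0.261 -0.001]
 [-0.001  0.    -1.   ]]
```

>>> carry_out(moves=[{"tx": -1.6,"ty": 2,"tz": -2.4,"rz": -6.6,"claw": 1},{"tx": -3.2,"ty": 4,"tz": -4.8,"rz": -13.2,"claw": 1},{"tx": -4.8,"ty": 6,"tz": -7.2,"rz": -19.8,"claw": 1},{"tx": -6.4,"ty": 8,"tz": -9.6,"rz": -26.4,"claw": 1},{"tx": -8,"ty": 10,"tz": -12,"rz": -33,"claw": 1}])

```text
invalid input
```

>>> carry_out(moves=[{"claw": 1,"tx": -1.6,"ty": 2,"tz": -2.4,"rx": 0,"ry": 0,"rz": -6.6},{"claw": 1,"tx": -3.2,"ty": 4,"tz": -4.8,"rx": 0,"ry": 0,"rz": -13.2},{"claw": 1,"tx": -4.8,"ty": 6,"tz": -7.2,"rx": 0,"ry": 0,"rz": -19.8},{"claw": 1,"tx": -6.4,"ty": 8,"tz": -9.6,"rx": 0,"ry": 0,"rz": -26.4},{"claw": 1,"tx": -8,"ty": 10,"tz": -12,"rx": 0,"ry": 0,"rz": -33}])

```text
t: 0.52
position: [0.2391, 0.4984, 0.3609]
orientation: [0.0, 0.586, 0.81, -0.001]
contact_force: [1.0, 0.8, 0.8]
finger_gap: 0.999
```

>>> carry_out(moves=[{"claw": 1,"tx": -3.6,"ty": 1,"tz": 0,"rx": 0,"ry": 0,"rz": 0},{"claw": 1,"tx": -7.2,"ty": 2,"tz": 0,"rx": 0,"ry": 0,"rz": 0},{"claw": 1,"tx": -10.8,"ty": 3,"tz": 0,"rx": 0,"ry": 0,"rz": 0},{"claw": 1,"tx": -14.4,"ty": 4,"tz": 0,"rx": 0,"ry": 0,"rz": 0},{"claw": 1,"tx": -18,"ty": 5,"tz": 0,"rx": 0,"ry": 0,"rz": 0}])

```text
t: 0.93
position: [0.3434, 0.3412, 0.361]
orientation: [0.0, 0.586, 0.81, -0.001]
contact_force: [1.2, 0.3, -0.3]
finger_gap: 0.999
```

>>> carry_out(moves=[{"claw": 1,"tx": -3.6,"ty": 1,"tz": 0,"rx": 0,"ry": 0,"rz": 0},{"claw": 1,"tx": -7.2,"ty": 2,"tz": 0,"rx": 0,"ry": 0,"rz": 0},{"claw": 1,"tx": -10.8,"ty": 3,"tz": 0,"rx": 0,"ry": 0,"rz": 0},{"claw": 1,"tx": -14.4,"ty": 4,"tz": 0,"rx": 0,"ry": 0,"rz": 0},{"claw": 1,"tx": -18,"ty": 5,"tz": 0,"rx": 0,"ry": 0,"rz": 0}])

```text
t: 1.35
position: [0.4476, 0.184, 0.3613]
orientation: [0.0, 0.586, 0.81, -0.001]
contact_force: [-0.0, -0.3, -0.5]
finger_gap: 0.998
```

```bash
python3 - <<'E'
from h import *
import pickle
w=cam('wrist','w1');pickle.dump(w,open('w1.pkl','wb'))
s=telemetry.sense();print(s['position'],s['qvel'].round(3))
T=w['T'];print('cam pos',-T[:3,:3].T@T[:3,3],'look',-T[2,:3],w['K'][0,0],w['d'])
E
```

```text
[0.45172988 0.17650115 0.36143153] [-0.038 -0.013 -0.029  0.016  0.021  0.007 -0.182]
cam pos [0.37955928 0.16194839 0.50524995] look [ 0.25163656  0.08095014 -0.96443046] 313.52525042231224 [-0.00194339  0.          0.          0.          0.        ]
```

View pics/w1.png

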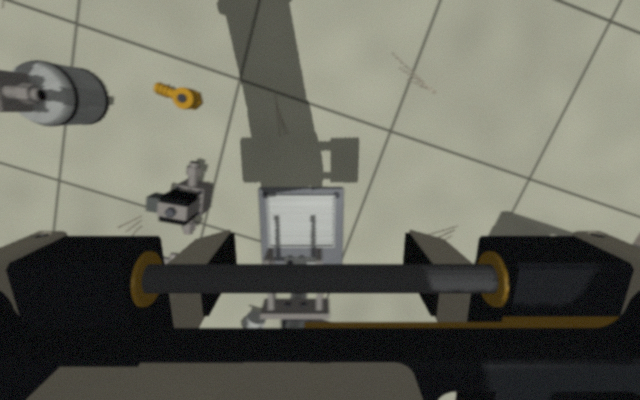

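View 3: the wrist camera looks with its image top towards the robot. The hooks, at about (275–320,240–310), are hidden by the gripper, so I'll shift forward to clear them.

>>> carry_out(moves=[{"claw": 1,"tx": 0.3,"ty": 3.5,"tz": 0,"rx": 0,"ry": 0,"rz": 0},{"claw": 1,"tx": 0.6,"ty": 7,"tz": 0,"rx": 0,"ry": 0,"rz": 0},{"claw": 1,"tx": 1,"ty": 10.5,"tz": 0,"rx": 0,"ry": 0,"rz": 0},{"claw": 1,"tx": 1,"ty": 13,"tz": 0,"rx": 0,"ry": 0,"rz": 0},{"claw": 1,"tx": 1,"ty": 14,"tz": 0,"rx": 0,"ry": 0,"rz": 0}])

```text
t: 1.82
position: [0.5842, 0.2299, 0.3596]
orientation: [0.002, 0.59, 0.808, -0.003]
contact_force: [-0.5, 0.1, -0.9]
finger_gap: 1.002
```

```bash
python3 - <<'E'
from h import *
import pickle
w=cam('wrist','w2');pickle.dump(w,open('w2.pkl','wb'))
s=telemetry.sense();print(s['position'],abs(s['qvel']).max())
O=np.array([.561,.188]);ex=np.array([.95,.312]);
u=proj(w,[*O,.175])[0];print(u)
x,y=[int(v) for v in u]; x0=max(0,min(480,x-80));y0=max(0,min(280,y-60))
print(x0,y0);crop(w,x0,y0,x0+160,y0+120,5,'w2c')
E
```

```text
[0.58445127 0.22978608 0.35934776] 0.0854091772315084
[288.9535945  149.66739535]
208 89
```

View pics/w2c.png

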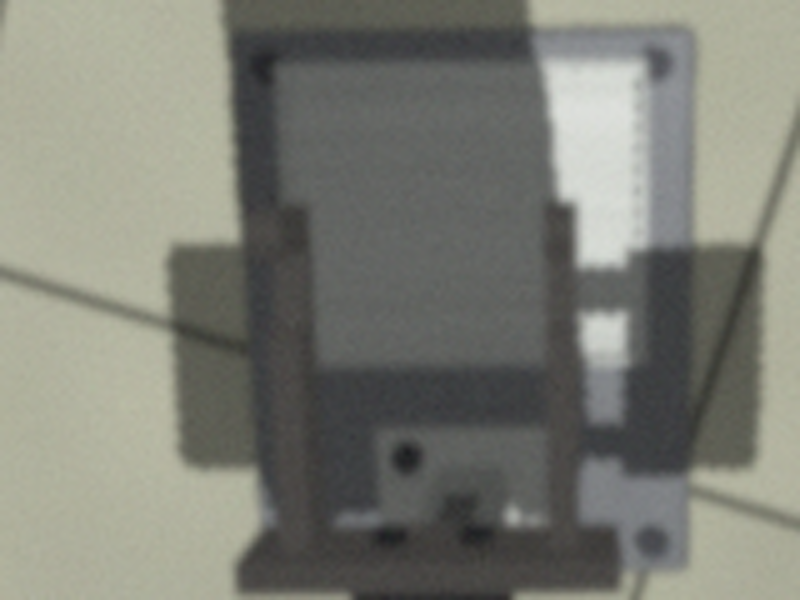

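View 4 (crop of the wrist picture, origin (208,89), ×5): the left hook tip's top is centred near crop (266,210), the right at (560,210). The hooks run down to the plate near y 530.

```bash
cat > fit.py <<'E'
from h import *
import pickle
from scipy.optimize import least_squares
a,b=pickle.load(open('c0.pkl','rb'));w=pickle.load(open('w2.pkl','rb'))
def pc(x,y,o,s=4): return np.array([o[0]+(x+.5)/s-.5,o[1]+(y+.5)/s-.5])
H=lambda x,y:pc(x-400,y,(370,180)); g=lambda x,y:pc(x-400,y-300,(185,150)); W=lambda x,y:pc(x,y,(208,89),5)
# cam, pixel, model point (x,y,z-s), weights
ob=[(a,H(570,45),(-13.5,-30,19),1,1),(a,H(687,45),(-13.5,30,19),1,1),
(b,g(606,512),(-13.5,-30,19),.7,.5),(b,g(509,540),(-13.5,30,19),.7,.5),
(w,W(266,207),(-18,-30,16),1,.5),(w,W(560,207),(-18,30,16),1,.5),(w,W(563,500),(50,30,3),.7,0),(w,W(296,500),(50,-30,3),.7,0)]
def mp(p,m):
    c,s=np.cos(p[2]),np.sin(p[2]);x,y,z=np.array(m)/1e3
    return [p[0]+c*x-s*y,p[1]+s*x+c*y,p[3]+z]
def f(p): return np.concatenate([(proj(c,mp(p,m))[0]-u)*[wx,wy] for c,u,m,wx,wy in ob])
if __name__=='__main__':
    for sub in (ob,ob[:4],ob[4:]):
        ob=sub
        r=least_squares(f,[.561,.188,np.radians(18),.16]);p=r.x
        print(p.round(4),np.degrees(p[2]).round(2));print(r.fun.reshape(-1,2).round(1).tolist())
E
python3 fit.py
```

```text
[0.5589 0.189  0.3216 0.1563] 18.43
[[-0.5, 0.1], [0.0, 0.0], [-0.6, 0.5], [-1.2, 0.8], [0.3, 0.3], [-0.6, -0.1], [-0.2, 0.0], [0.0, 0.0]]
[0.5605 0.1883 0.3204 0.1583] 18.36
[[-0.8, 0.1], [-0.2, 0.0], [-0.5, 0.1], [-1.2, 0.4]]
[0.5583 0.1894 0.3194 0.1605] 18.3
[[0.1, 0.1], [-0.0, -0.1], [0.0, 0.0], [-0.1, 0.0]]
```

>>> carry_out(moves=[{"claw": 1,"tx": -3.7,"ty": -1.4,"tz": 0,"rx": 0,"ry": 0,"rz": 1.3},{"claw": 1,"tx": -7.5,"ty": -2.8,"tz": 0,"rx": 0,"ry": 0,"rz": 2.6},{"claw": 1,"tx": -11.3,"ty": -4.2,"tz": 0,"rx": 0,"ry": 0,"rz": 3.9},{"claw": 1,"tx": -15,"ty": -5.6,"tz": 0,"rx": 0,"ry": 0,"rz": 5.2},{"claw": 1,"tx": -18.8,"ty": -7.1,"tz": 0,"rx": 0,"ry": 0,"rz": 6.4}])

```text
t: 2.28
position: [0.573, 0.0277, 0.3606]
orientation: [0.002, 0.634, 0.773, -0.003]
contact_force: [1.0, 0.3, 0.2]
finger_gap: 1.001
```

>>> carry_out(moves=[{"claw": 1,"tx": -4,"ty": -1,"tz": 0,"rx": 0,"ry": 0,"rz": 0},{"claw": 1,"tx": -8,"ty": -2,"tz": 0,"rx": 0,"ry": 0,"rz": 0},{"claw": 1,"tx": -12,"ty": -3.2,"tz": 0,"rx": 0,"ry": 0,"rz": 0},{"claw": 1,"tx": -16,"ty": -4,"tz": 0,"rx": 0,"ry": 0,"rz": 0},{"claw": 1,"tx": -19,"ty": -5,"tz": 0,"rx": 0,"ry": 0,"rz": 0}])

```text
t: 2.7
position: [0.5597, -0.1718, 0.3621]
orientation: [0.002, 0.635, 0.772, -0.003]
contact_force: [-0.5, -0.6, -0.4]
finger_gap: 1.0
```

>>> carry_out(moves=[{"claw": 1,"tx": 0,"ty": 0,"tz": 0,"rx": 0,"ry": 0,"rz": 0},{"claw": 1,"tx": 0,"ty": 0,"tz": 0,"rx": 0,"ry": 0,"rz": 0}])

```text
t: 2.87
position: [0.5583, -0.1745, 0.3621]
orientation: [0.002, 0.637, 0.771, -0.003]
contact_force: [-0.4, 0.8, -0.3]
finger_gap: 1.002
```

```bash
python3 - <<'E'
from h import *
import pickle
w=cam('wrist','w3');pickle.dump(w,open('w3.pkl','wb'))
s=telemetry.sense();print(s['position'],s['orientation'],abs(s['qvel']).max())
u=proj(w,[[.468,-.193,.185]])[0];print(u)
x,y=[int(v) for v in u]; x0=max(0,min(480,x-80));y0=max(0,min(280,y-60))
print(x0,y0);crop(w,x0,y0,x0+160,y0+120,5,'w3c')
E
```

```text
[ 0.55913971 -0.17193617  0.36191744] [ 0.00197598  0.63582974  0.77182131 -0.00291638] 0.03553492213959101
[319.50713252  91.27623775]
239 31
```

View pics/w3c.png

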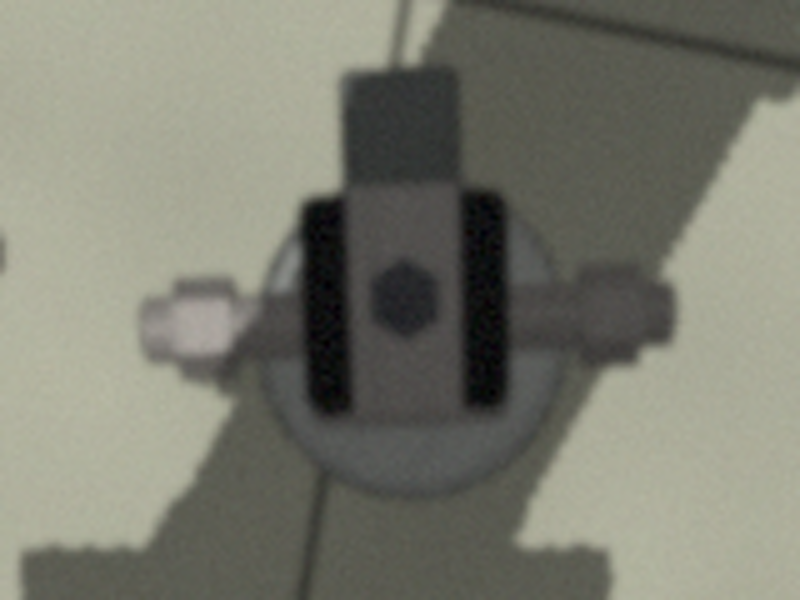

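View 5 (crop origin (239,31), ×5): the chrome valve sits in the dewar, black coil sides left and right, grey plug towards the robot. The top nut is at crop (405,300), the stub ends at (142,328) and (675,312).

```bash
python3 - <<'E'
from h import *
import pickle
w=pickle.load(open('w3.pkl','rb'));a,b=pickle.load(open('c0.pkl','rb'))
W=lambda x,y:(239+(x+.5)/5-.5,31+(y+.5)/5-.5)
for z in(.141,.136):
    L,Q,N=atz(w,W(142,328),z),atz(w,W(675,312),z),atz(w,W(405,300),z+.073)
    d=Q-L;print(z,((L+Q)/2).round(4),N.round(4),np.linalg.norm(d),np.degrees(np.arctan2(d[1],d[0])))
V=lambda x,y:(225+x/4-.4,95+y/4-.4)
print(tri((a,V(163,57)),(w,W(405,300))))
s=telemetry.sense();M=R.from_quat(s['orientation'][[1,2,3,0]]).as_matrix();print(M.round(4),np.degrees(np.arctan2(M[1,0],M[0,0])))
t=np.array([.4695,-.193,.30]);print(M.T@(t-s['position'])*100)
E
```

```text
0.141 [ 0.4686 -0.1925  0.141 ] [ 0.4692 -0.1925  0.214 ] 0.11802834851345115 102.45399131812799
0.136 [ 0.4683 -0.1926  0.136 ] [ 0.4689 -0.1926  0.209 ] 0.11964465246463268 102.453991318128
[ 0.46889112 -0.19286431  0.20659656]
[[-1.914e-01  9.815e-01 -7.000e-04]
 [ 9.815e-01  1.914e-01 -7.000e-03]
 [-6.800e-03 -2.000e-03 -1.000e+00]] 101.03669554485673
[-0.30952635 -9.18908279  6.21226801]
```

>>> carry_out(moves=[{"claw": 1,"tx": -0.1,"ty": -3,"tz": 0.5,"rx": -0.1,"ry": 0.4,"rz": -1.4},{"claw": 1,"tx": -0.2,"ty": -6,"tz": 2,"rx": -0.1,"ry": 0.4,"rz": -1.4},{"claw": 1,"tx": -0.3,"ty": -8.5,"tz": 4,"rx": -0.1,"ry": 0.4,"rz": -1.4},{"claw": 1,"tx": -0.3,"ty": -9.2,"tz": 6.5,"rx": -0.1,"ry": 0.4,"rz": -1.4},{"claw": 1,"tx": -0.3,"ty": -9.2,"tz": 8,"rx": -0.1,"ry": 0.4,"rz": -1.4}])

```text
t: 3.33
position: [0.4669, -0.1912, 0.2806]
orientation: [-0.001, 0.626, 0.78, 0.0]
contact_force: [-0.0, -0.3, 0.1]
finger_gap: 0.997
```

>>> carry_out(moves=[{"claw": 1,"tx": 0,"ty": 0,"tz": 0,"rx": 0,"ry": 0,"rz": 0},{"claw": 1,"tx": 0,"ty": 0,"tz": 0,"rx": 0,"ry": 0,"rz": 0}])

```text
t: 3.5
position: [0.4667, -0.1889, 0.2802]
orientation: [-0.002, 0.625, 0.781, 0.0]
contact_force: [0.4, -0.1, 0.5]
finger_gap: 1.0
```

```bash
cat > go.py <<'E'
from h import *
import sys
s=telemetry.sense();M=R.from_quat(s['orientation'][[1,2,3,0]]).as_matrix()
x,y,z,yaw=map(float,sys.argv[1:5])
c,q=np.cos(np.radians(yaw)),np.sin(np.radians(yaw))
G=np.array([[c,q,0],[q,-c,0],[0,0,-1]])
print('pos',s['position'].round(4),'F',s['contact_force'].round(1),'t',s['t'],'gap',s['finger_gap'])
print('shift cm',(M.T@(np.array([x,y,z])-s['position'])*100).round(2),'rot',np.degrees(R.from_matrix(M.T@G).as_rotvec()).round(2))
E
python3 go.py .469 -.1926 .182 102.4
```

```text
pos [ 0.4667 -0.1889  0.2802] F [ 0.4 -0.1  0.5] t 3.5 gap 0.999890133690887
shift cm [-0.45  0.17  9.82] rot [-0.15 -0.23  0.28]
```

>>> carry_out(moves=[{"claw": 1,"tx": -0.3,"ty": 0.15,"tz": 2.5,"rx": -0.1,"ry": -0.2,"rz": 0.2},{"claw": 1,"tx": -0.3,"ty": 0.15,"tz": 5,"rx": -0.1,"ry": -0.2,"rz": 0.2},{"claw": 1,"tx": -0.3,"ty": 0.15,"tz": 7.5,"rx": -0.1,"ry": -0.2,"rz": 0.2},{"claw": 1,"tx": -0.3,"ty": 0.15,"tz": 9,"rx": -0.1,"ry": -0.2,"rz": 0.2},{"claw": 1,"tx": -0.3,"ty": 0.15,"tz": 9.8,"rx": -0.1,"ry": -0.2,"rz": 0.2}])

```text
t: 3.92
position: [0.469, -0.1899, 0.1813]
orientation: [-0.001, 0.625, 0.78, -0.0]
contact_force: [-0.7, 0.8, 0.8]
finger_gap: 0.998
```

>>> carry_out(moves=[{"claw": 1,"tx": 0,"ty": 0,"tz": 0,"rx": 0,"ry": 0,"rz": 0},{"claw": 1,"tx": 0,"ty": 0,"tz": 0,"rx": 0,"ry": 0,"rz": 0}])

```text
t: 4.08
position: [0.4701, -0.1893, 0.1821]
orientation: [-0.001, 0.625, 0.781, -0.0]
contact_force: [0.9, 0.8, 0.3]
finger_gap: 1.001
```

```bash
python3 go.py .469 -.1926 .182 102.4; python3 - <<'E'
from h import *
w=cam('wrist'); a=cam('scene')
u=proj(w,[.469,-.1926,.185])[0];print(u)
x,y=[int(v) for v in u];y0=min(280,max(0,y-60))
A=cv2.resize(w['color'][y0:y0+120,x-64:x+64],(512,480),interpolation=cv2.INTER_CUBIC)
u=proj(a,[.469,-.1926,.185])[0];x,y=[int(v) for v in u]
B=cv2.resize(a['color'][y-60:y+60,x-32:x+40],(288,480),interpolation=cv2.INTER_CUBIC)
cv2.imwrite('pics/g1.png',np.hstack([A,B]))
E
```

```text
pos [ 0.4701 -0.1893  0.1821] F [0.9 0.8 0.3] t 4.0833 gap 1.0009385062182696
shift cm [-0.3  -0.18  0.01] rot [-0.06 -0.07  0.28]
[313.22398098 259.93040572]
```

View pics/g1.png

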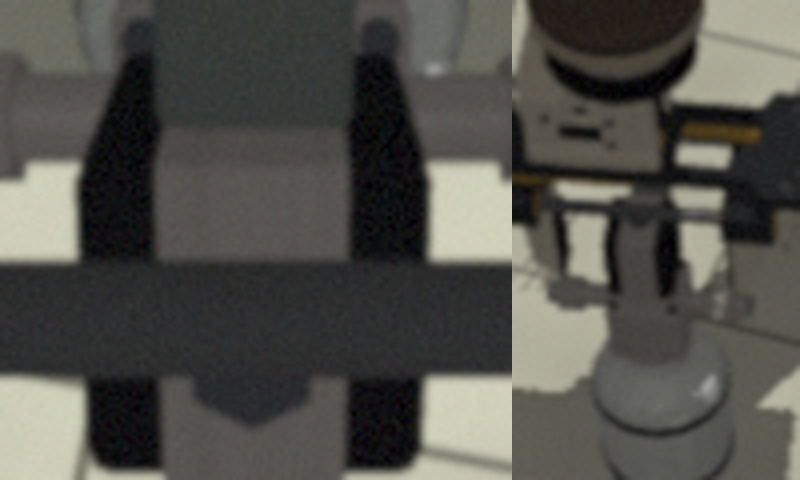

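View 6: the coil stands centred between the open fingers (coil about x 80–425 in the crop), the pads beside its ±y faces, with the nut under the rod.

>>> carry_out(moves=[{"claw": 0.3,"tx": -0.2,"ty": -0.1,"tz": 0,"rx": 0,"ry": 0,"rz": 0},{"claw": 0.05,"tx": -0.2,"ty": -0.1,"tz": 0,"rx": 0,"ry": 0,"rz": 0},{"claw": 0,"tx": -0.2,"ty": -0.1,"tz": 0,"rx": 0,"ry": 0,"rz": 0},{"claw": 0,"tx": -0.2,"ty": -0.1,"tz": 0,"rx": 0,"ry": 0,"rz": 0},{"claw": 0,"tx": -0.2,"ty": -0.1,"tz": 0,"rx": 0,"ry": 0,"rz": 0}], force=10)

```text
t: 4.6
position: [0.4697, -0.1921, 0.1828]
orientation: [0.0, 0.625, 0.781, 0.0]
contact_force: [0.0, -0.1, 0.1]
finger_gap: 0.686
```

>>> carry_out(moves=[{"claw": -0.1,"tx": 0,"ty": 0,"tz": 0,"rx": 0,"ry": 0,"rz": 0},{"claw": -0.15,"tx": 0,"ty": 0,"tz": 0,"rx": 0,"ry": 0,"rz": 0},{"claw": -0.2,"tx": 0,"ty": 0,"tz": 0,"rx": 0,"ry": 0,"rz": 0},{"claw": -0.3,"tx": 0,"ty": 0,"tz": 0,"rx": 0,"ry": 0,"rz": 0},{"claw": -0.5,"tx": 0,"ty": 0,"tz": 0,"rx": 0,"ry": 0,"rz": 0}], force=10)

```text
t: 5.02
position: [0.4697, -0.1922, 0.1828]
orientation: [0.0, 0.625, 0.781, 0.0]
contact_force: [0.4, -0.9, -0.6]
finger_gap: 0.417
```

>>> carry_out(moves=[{"claw": -1,"tx": 0,"ty": 0,"tz": 0,"rx": 0,"ry": 0,"rz": 0},{"claw": -1,"tx": 0,"ty": 0,"tz": 0,"rx": 0,"ry": 0,"rz": 0},{"claw": -1,"tx": 0,"ty": 0,"tz": 0,"rx": 0,"ry": 0,"rz": 0}], force=45)

```text
t: 5.27
position: [0.4697, -0.1922, 0.1828]
orientation: [0.0, 0.625, 0.781, 0.0]
contact_force: [0.2, -0.4, -0.4]
finger_gap: 0.41
```

```bash
python3 go.py .469 -.1926 .182 102.4
```

```text
pos [ 0.4697 -0.1922  0.1828] F [ 0.2 -0.4 -0.4] t 5.2667 gap 0.4101415169624529
shift cm [-0.02 -0.08  0.08] rot [ 0.03 -0.01  0.22]
```

>>> carry_out(moves=[{"claw": -1,"tx": 0,"ty": 0,"tz": -0.3,"rx": 0,"ry": 0,"rz": 0},{"claw": -1,"tx": 0,"ty": 0,"tz": -0.8,"rx": 0,"ry": 0,"rz": 0},{"claw": -1,"tx": 0,"ty": 0,"tz": -1.5,"rx": 0,"ry": 0,"rz": 0},{"claw": -1,"tx": 0,"ty": 0,"tz": -2.5,"rx": 0,"ry": 0,"rz": 0},{"claw": -1,"tx": 0,"ty": 0,"tz": -3.5,"rx": 0,"ry": 0,"rz": 0}])

```text
t: 5.68
position: [0.4696, -0.1922, 0.2188]
orientation: [0.0, 0.625, 0.781, 0.0]
contact_force: [0.8, 1.0, -4.2]
finger_gap: 0.412
```

```bash
python3 go.py .4697 -.1922 .36 102.4
```

```text
pos [ 0.4696 -0.1922  0.2188] F [ 0.8  1.  -4.2] t 5.6833 gap 0.4123783655687894
shift cm [  0.     0.02 -14.12] rot [ 0.02 -0.01  0.22]
```

>>> carry_out(moves=[{"claw": -1,"tx": 0,"ty": 0,"tz": -1.5,"rx": 0,"ry": 0,"rz": 0},{"claw": -1,"tx": 0,"ty": 0,"tz": -3,"rx": 0,"ry": 0,"rz": 0},{"claw": -1,"tx": 0,"ty": 0,"tz": -4.5,"rx": 0,"ry": 0,"rz": 0},{"claw": -1,"tx": 0,"ty": 0,"tz": -6,"rx": 0,"ry": 0,"rz": 0},{"claw": -1,"tx": 0,"ty": 0,"tz": -7.5,"rx": 0,"ry": 0,"rz": 0}])

```text
t: 6.1
position: [0.4695, -0.1923, 0.2956]
orientation: [0.0, 0.625, 0.78, 0.0]
contact_force: [0.6, 0.7, -3.2]
finger_gap: 0.414
```

>>> carry_out(moves=[{"claw": -1,"tx": 0,"ty": 0,"tz": -1.6,"rx": 0,"ry": 0,"rz": 0},{"claw": -1,"tx": 0,"ty": 0,"tz": -3.2,"rx": 0,"ry": 0,"rz": 0},{"claw": -1,"tx": 0,"ty": 0,"tz": -4.8,"rx": 0,"ry": 0,"rz": 0},{"claw": -1,"tx": 0,"ty": 0,"tz": -6.2,"rx": 0,"ry": 0,"rz": 0},{"claw": -1,"tx": 0,"ty": 0,"tz": -7,"rx": 0,"ry": 0,"rz": 0}])

```text
t: 6.52
position: [0.4696, -0.1927, 0.3682]
orientation: [0.002, 0.625, 0.78, 0.001]
contact_force: [-0.2, -0.3, -4.5]
finger_gap: 0.41
```

```bash
python3 go.py .561 .189 .362 108.4;python3 - <<'E'
from h import *
a=cam('scene');b=cam('top')
def C(c,w,h,s,P):
    x,y=[int(v) for v in proj(c,P)[0]];x0=max(0,x-w//2);y0=max(0,y-h//2);print(x0,y0)
    return cv2.resize(c['color'][y0:y0+h,x0:x0+w],(w*s,h*s),interpolation=cv2.INTER_CUBIC)
cv2.imwrite('pics/l1.png',np.hstack([C(a,80,120,5,[.469,-.192,.25]),C(a,80,120,5,[.469,-.192,.06])]))
E
```

```text
pos [ 0.4696 -0.1927  0.3682] F [-0.2 -0.3 -4.5] t 6.5167 gap 0.4099650968486852
shift cm [35.26 17.24  0.64] rot [ 0.21  0.08 -5.81]
224 35
231 89
```

View pics/l1.png

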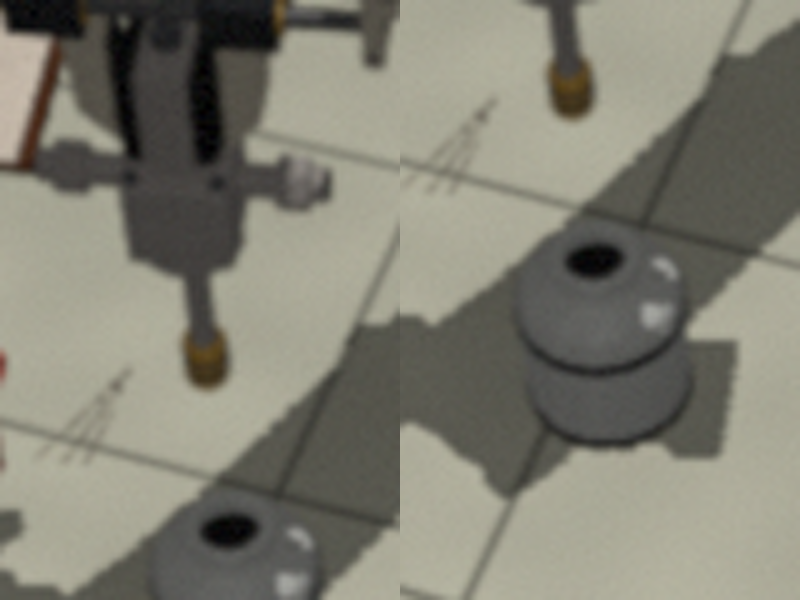

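View 7: the valve is held upright clear of the flask, its brass strainer about at crop (207,360); the flask stands in place.

>>> carry_out(moves=[{"claw": -1,"tx": 2,"ty": 1,"tz": 0,"rx": 0.2,"ry": 0.1,"rz": -1},{"claw": -1,"tx": 5,"ty": 2.5,"tz": 0,"rx": 0.2,"ry": 0.1,"rz": -2.2},{"claw": -1,"tx": 8.2,"ty": 4,"tz": 0,"rx": 0.2,"ry": 0.1,"rz": -3.4},{"claw": -1,"tx": 11.4,"ty": 5.6,"tz": 0,"rx": 0.2,"ry": 0.1,"rz": -4.6},{"claw": -1,"tx": 14.6,"ty": 7.1,"tz": 0,"rx": 0.2,"ry": 0.1,"rz": -5.8}])

```text
t: 7.03
position: [0.507, -0.0332, 0.3668]
orientation: [-0.0, 0.585, 0.811, -0.0]
contact_force: [1.3, 0.2, -3.9]
finger_gap: 0.416
```

```bash
python3 go.py .561 .189 .368 108.4
```

```text
pos [ 0.507  -0.0332  0.3668] F [ 1.3  0.2 -3.9] t 7.0333 gap 0.41588339301655136
shift cm [19.37 12.15 -0.12] rot [-0.03 -0.03  0.03]
```

>>> carry_out(moves=[{"claw": -1,"tx": 3,"ty": 2,"tz": -0.1,"rx": 0,"ry": 0,"rz": 0},{"claw": -1,"tx": 6,"ty": 4,"tz": -0.1,"rx": 0,"ry": 0,"rz": 0},{"claw": -1,"tx": 9,"ty": 6,"tz": -0.1,"rx": 0,"ry": 0,"rz": 0},{"claw": -1,"tx": 12,"ty": 8,"tz": -0.1,"rx": 0,"ry": 0,"rz": 0},{"claw": -1,"tx": 14,"ty": 9.5,"tz": -0.1,"rx": 0,"ry": 0,"rz": 0}])

```text
t: 7.45
position: [0.5524, 0.1338, 0.3666]
orientation: [-0.001, 0.583, 0.812, -0.0]
contact_force: [0.5, 1.0, -4.4]
finger_gap: 0.411
```

>>> carry_out(moves=[{"claw": -1,"tx": 2,"ty": 1,"tz": 0,"rx": 0,"ry": 0,"rz": 0},{"claw": -1,"tx": 4,"ty": 2,"tz": 0,"rx": 0,"ry": 0,"rz": 0},{"claw": -1,"tx": 5,"ty": 2.5,"tz": 0,"rx": 0,"ry": 0,"rz": 0},{"claw": -1,"tx": 5,"ty": 2.5,"tz": 0,"rx": 0,"ry": 0,"rz": 0},{"claw": -1,"tx": 5,"ty": 2.5,"tz": 0,"rx": 0,"ry": 0,"rz": 0}])

```text
t: 7.87
position: [0.5599, 0.1888, 0.3658]
orientation: [-0.002, 0.583, 0.812, -0.001]
contact_force: [0.7, -1.1, -3.7]
finger_gap: 0.413
```

```bash
python3 go.py .560 .189 .300 108.4
```

```text
pos [0.5599 0.1888 0.3658] F [ 0.7 -1.1 -3.7] t 7.8667 gap 0.41343830737164344
shift cm [0.   0.04 6.58] rot [-0.2  -0.07  0.25]
```

>>> carry_out(moves=[{"claw": -1,"tx": 0,"ty": 0,"tz": 1.5,"rx": -0.2,"ry": -0.1,"rz": 0.2},{"claw": -1,"tx": 0,"ty": 0,"tz": 3,"rx": -0.2,"ry": -0.1,"rz": 0.2},{"claw": -1,"tx": 0,"ty": 0,"tz": 4.5,"rx": -0.2,"ry": -0.1,"rz": 0.2},{"claw": -1,"tx": 0,"ty": 0,"tz": 6,"rx": -0.2,"ry": -0.1,"rz": 0.2},{"claw": -1,"tx": 0,"ty": 0,"tz": 6.8,"rx": -0.2,"ry": -0.1,"rz": 0.2}])

```text
t: 8.28
position: [0.559, 0.1862, 0.2962]
orientation: [0.0, 0.586, 0.811, -0.001]
contact_force: [-0.7, -0.7, -4.3]
finger_gap: 0.411
```

>>> carry_out(moves=[{"claw": -1,"tx": 0,"ty": 0,"tz": 0.2,"rx": 0,"ry": 0,"rz": 0},{"claw": -1,"tx": 0,"ty": 0,"tz": 0.2,"rx": 0,"ry": 0,"rz": 0}])

```text
t: 8.45
position: [0.5588, 0.1844, 0.2938]
orientation: [-0.0, 0.587, 0.81, -0.002]
contact_force: [-0.7, 0.4, -3.9]
finger_gap: 0.409
```

```bash
python3 go.py .560 .189 .250 108.4;python3 - <<'E'
from h import *
import pickle
a=cam('scene');w=cam('wrist');b=cam('top');pickle.dump((a,w,b),open('c1.pkl','wb'))
def C(c,w,h,s,P):
    x,y=[int(v) for v in proj(c,P)[0]];x0=max(0,x-w//2);y0=max(0,y-h//2);print(x0,y0)
    return cv2.resize(c['color'][y0:y0+h,x0:x0+w],(w*s,h*s),interpolation=cv2.INTER_CUBIC)
cv2.imwrite('pics/h1.png',np.hstack([C(a,80,120,5,[.56,.189,.20]),C(w,80,120,5,[.56,.189,.20])]))
E
```

```text
pos [0.5588 0.1844 0.2938] F [-0.7  0.4 -3.9] t 8.45 gap 0.40875277590751824
shift cm [0.41 0.27 4.37] rot [-0.22  0.15 -0.22]
389 130
283 149
```

View pics/h1.png

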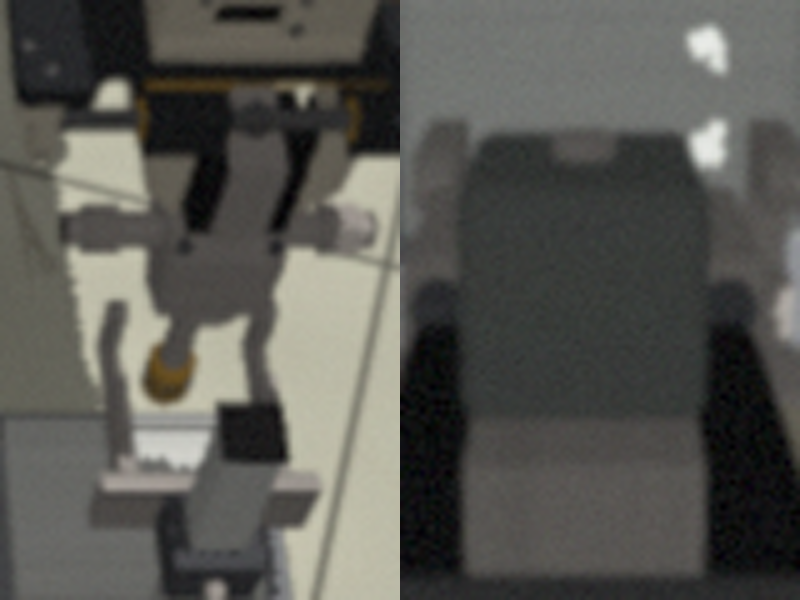

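View 8: in the scene picture the valve hangs upright above and between the hooks (tips at crop (115,305) and (265,310)). In the wrist crop the hook tips are centred at x≈607 against the plug's 585, so the valve must shift about 4 mm to +y, which agrees with the measured pose.

>>> carry_out(moves=[{"claw": -1,"tx": 0.2,"ty": 0.3,"tz": 0,"rx": -0.2,"ry": 0.1,"rz": -0.2},{"claw": -1,"tx": 0.4,"ty": 0.6,"tz": 0,"rx": -0.2,"ry": 0.1,"rz": -0.2},{"claw": -1,"tx": 0.4,"ty": 0.65,"tz": 0.5,"rx": -0.2,"ry": 0.1,"rz": -0.2},{"claw": -1,"tx": 0.4,"ty": 0.65,"tz": 1.5,"rx": -0.2,"ry": 0.1,"rz": -0.2},{"claw": -1,"tx": 0.4,"ty": 0.65,"tz": 2.5,"rx": -0.2,"ry": 0.1,"rz": -0.2}])

```text
t: 9.02
position: [0.5645, 0.1919, 0.2693]
orientation: [0.001, 0.584, 0.811, 0.001]
contact_force: [-0.3, -0.1, -3.9]
finger_gap: 0.411
```

>>> carry_out(moves=[{"claw": -1,"tx": 0,"ty": 0,"tz": 0.2,"rx": 0,"ry": 0,"rz": 0},{"claw": -1,"tx": 0,"ty": 0,"tz": 0.2,"rx": 0,"ry": 0,"rz": 0}])

```text
t: 9.18
position: [0.5636, 0.1916, 0.2655]
orientation: [0.0, 0.584, 0.811, -0.0]
contact_force: [0.6, -0.7, -3.5]
finger_gap: 0.412
```

```bash
python3 go.py .5636 .1905 .250 108.4
```

```text
pos [0.5636 0.1916 0.2655] F [ 0.6 -0.7 -3.5] t 9.1833 gap 0.41238001972015476
shift cm [-0.1  -0.03  1.55] rot [-0.01  0.01  0.07]
```

>>> carry_out(moves=[{"claw": -1,"tx": -0.1,"ty": 0,"tz": 0.5,"rx": 0,"ry": 0,"rz": 0},{"claw": -1,"tx": -0.1,"ty": 0,"tz": 1,"rx": 0,"ry": 0,"rz": 0},{"claw": -1,"tx": -0.1,"ty": 0,"tz": 1.5,"rx": 0,"ry": 0,"rz": 0},{"claw": -1,"tx": -0.1,"ty": 0,"tz": 2,"rx": 0,"ry": 0,"rz": 0},{"claw": -1,"tx": -0.1,"ty": 0,"tz": 2.5,"rx": 0,"ry": 0,"rz": 0}])

```text
t: 9.6
position: [0.5639, 0.1906, 0.24]
orientation: [0.0, 0.584, 0.811, -0.0]
contact_force: [-0.2, -0.1, -3.3]
finger_gap: 0.412
```

>>> carry_out(moves=[{"claw": -1,"tx": 0,"ty": 0,"tz": 0.2,"rx": 0,"ry": 0,"rz": 0},{"claw": -1,"tx": 0,"ty": 0,"tz": 0.4,"rx": 0,"ry": 0,"rz": 0},{"claw": -1,"tx": 0,"ty": 0,"tz": 0.5,"rx": 0,"ry": 0,"rz": 0}])

```text
t: 9.85
position: [0.5639, 0.1906, 0.2347]
orientation: [-0.0, 0.584, 0.811, -0.0]
contact_force: [-0.1, 0.6, -3.7]
finger_gap: 0.413
```

```bash
python3 go.py .5636 .1905 .210 108.4; python3 - <<'E'
from h import *
a=cam('scene');w=cam('wrist')
def C(c,w,h,s,P):
    x,y=[int(v) for v in proj(c,P)[0]];x0=max(0,x-w//2);y0=max(0,y-h//2);print(x0,y0)
    return cv2.resize(c['color'][y0:y0+h,x0:x0+w],(w*s,h*s),interpolation=cv2.INTER_CUBIC)
cv2.imwrite('pics/h2.png',np.hstack([C(a,80,100,6,[.56,.189,.17]),C(w,50,100,6,[.545,.185,.20])]))
E
```

```text
pos [0.5639 0.1906 0.2347] F [-0.1  0.6 -3.7] t 9.85 gap 0.4132209646383451
shift cm [ 0.   -0.03  2.47] rot [-0.02  0.02  0.08]
386 148
295 153
```

View pics/h2.png

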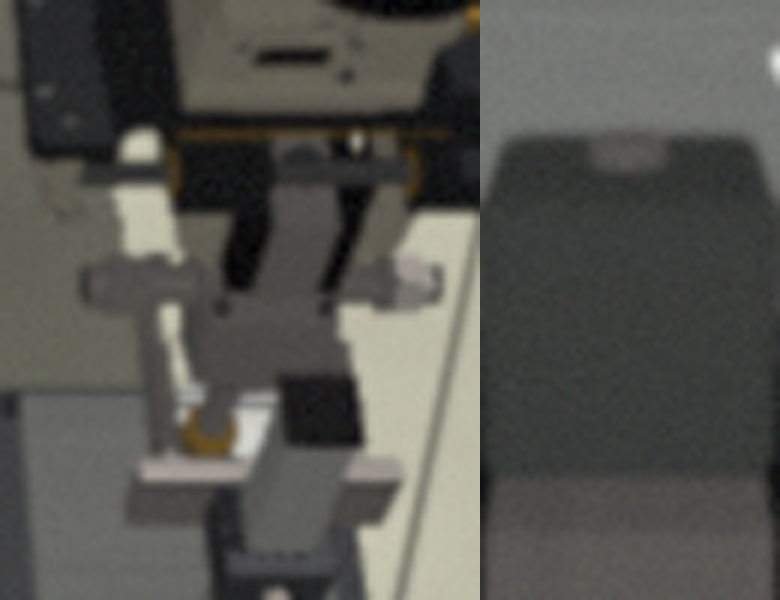

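View 9: the left hook (crop (155,350)) stands between the valve's body and its nut, under the neck, and the dip tube is between the hooks. I'll lower by feel.

>>> carry_out(moves=[{"claw": -1,"tx": 0,"ty": 0,"tz": 0.15,"rx": 0,"ry": 0,"rz": 0},{"claw": -1,"tx": 0,"ty": 0,"tz": 0.3,"rx": 0,"ry": 0,"rz": 0},{"claw": -1,"tx": 0,"ty": 0,"tz": 0.45,"rx": 0,"ry": 0,"rz": 0},{"claw": -1,"tx": 0,"ty": 0,"tz": 0.6,"rx": 0,"ry": 0,"rz": 0},{"claw": -1,"tx": 0,"ty": 0,"tz": 0.6,"rx": 0,"ry": 0,"rz": 0}])

```text
t: 10.37
position: [0.5637, 0.1905, 0.2286]
orientation: [-0.0, 0.584, 0.811, -0.0]
contact_force: [0.1, 0.0, -4.0]
finger_gap: 0.411
```

>>> carry_out(moves=[{"claw": -1,"tx": 0,"ty": 0,"tz": 0.1,"rx": 0,"ry": 0,"rz": 0},{"claw": -1,"tx": 0,"ty": 0,"tz": 0.2,"rx": 0,"ry": 0,"rz": 0},{"claw": -1,"tx": 0,"ty": 0,"tz": 0.3,"rx": 0,"ry": 0,"rz": 0},{"claw": -1,"tx": 0,"ty": 0,"tz": 0.3,"rx": 0,"ry": 0,"rz": 0}])

```text
t: 10.7
position: [0.5636, 0.1905, 0.2253]
orientation: [-0.0, 0.584, 0.811, -0.001]
contact_force: [-0.2, -0.1, -3.7]
finger_gap: 0.415
```

>>> carry_out(moves=[{"claw": -1,"tx": 0,"ty": 0,"tz": 0.1,"rx": 0,"ry": 0,"rz": 0},{"claw": -1,"tx": 0,"ty": 0,"tz": 0.2,"rx": 0,"ry": 0,"rz": 0},{"claw": -1,"tx": 0,"ty": 0,"tz": 0.3,"rx": 0,"ry": 0,"rz": 0},{"claw": -1,"tx": 0,"ty": 0,"tz": 0.3,"rx": 0,"ry": 0,"rz": 0}])

```text
t: 11.03
position: [0.5635, 0.1905, 0.2221]
orientation: [-0.0, 0.584, 0.811, -0.001]
contact_force: [0.4, -0.0, -3.9]
finger_gap: 0.411
```

>>> carry_out(moves=[{"claw": -1,"tx": 0,"ty": 0,"tz": 0.1,"rx": 0,"ry": 0,"rz": 0},{"claw": -1,"tx": 0,"ty": 0,"tz": 0.2,"rx": 0,"ry": 0,"rz": 0},{"claw": -1,"tx": 0,"ty": 0,"tz": 0.2,"rx": 0,"ry": 0,"rz": 0}])

```text
t: 11.28
position: [0.5634, 0.1904, 0.2198]
orientation: [-0.0, 0.584, 0.811, -0.001]
contact_force: [0.9, -0.2, -4.9]
finger_gap: 0.409
```

>>> carry_out(moves=[{"claw": -1,"tx": 0,"ty": 0,"tz": 0.1,"rx": 0,"ry": 0,"rz": 0},{"claw": -1,"tx": 0,"ty": 0,"tz": 0.2,"rx": 0,"ry": 0,"rz": 0},{"claw": -1,"tx": 0,"ty": 0,"tz": 0.2,"rx": 0,"ry": 0,"rz": 0}])

```text
t: 11.53
position: [0.5633, 0.1904, 0.2176]
orientation: [-0.0, 0.584, 0.811, -0.001]
contact_force: [0.1, 0.0, -4.2]
finger_gap: 0.413
```

>>> carry_out(moves=[{"claw": -1,"tx": 0,"ty": 0.05,"tz": 0.1,"rx": 0,"ry": 0,"rz": 0},{"claw": -1,"tx": 0,"ty": 0.05,"tz": 0.2,"rx": 0,"ry": 0,"rz": 0},{"claw": -1,"tx": 0,"ty": 0.05,"tz": 0.2,"rx": 0,"ry": 0,"rz": 0}])

```text
t: 11.78
position: [0.5636, 0.1905, 0.2153]
orientation: [-0.001, 0.584, 0.811, -0.001]
contact_force: [-0.3, -0.2, -4.4]
finger_gap: 0.409
```

>>> carry_out(moves=[{"claw": -1,"tx": 0,"ty": 0,"tz": 0.1,"rx": 0,"ry": 0,"rz": 0},{"claw": -1,"tx": 0,"ty": 0,"tz": 0.15,"rx": 0,"ry": 0,"rz": 0},{"claw": -1,"tx": 0,"ty": 0,"tz": 0.15,"rx": 0,"ry": 0,"rz": 0}])

```text
t: 12.03
position: [0.5635, 0.1905, 0.2136]
orientation: [-0.001, 0.584, 0.811, -0.001]
contact_force: [0.1, 0.3, -4.4]
finger_gap: 0.411
```

>>> carry_out(moves=[{"claw": -1,"tx": 0,"ty": 0,"tz": 0.1,"rx": 0,"ry": 0,"rz": 0},{"claw": -1,"tx": 0,"ty": 0,"tz": 0.15,"rx": 0,"ry": 0,"rz": 0},{"claw": -1,"tx": 0,"ty": 0,"tz": 0.15,"rx": 0,"ry": 0,"rz": 0}])

```text
t: 12.28
position: [0.5635, 0.1905, 0.212]
orientation: [-0.001, 0.584, 0.811, -0.001]
contact_force: [0.3, -0.4, -4.5]
finger_gap: 0.409
```

>>> carry_out(moves=[{"claw": -1,"tx": 0,"ty": 0,"tz": 0.1,"rx": 0,"ry": 0,"rz": 0},{"claw": -1,"tx": 0,"ty": 0,"tz": 0.15,"rx": 0,"ry": 0,"rz": 0},{"claw": -1,"tx": 0,"ty": 0,"tz": 0.15,"rx": 0,"ry": 0,"rz": 0}])

```text
t: 12.53
position: [0.5634, 0.1904, 0.2106]
orientation: [-0.001, 0.584, 0.811, -0.001]
contact_force: [-1.9, -0.2, -1.8]
finger_gap: 0.413
```

Light contact: the force direction (−x about 1.9, z +2.6) fits the notch's rear edge at x ≈ +4 mm, as aimed, giving s ≈ 0.160. Lift 1 mm, go 4 mm to −x, then lower into the notch.

>>> carry_out(moves=[{"claw": -1,"tx": 0,"ty": 0,"tz": -0.15,"rx": 0,"ry": 0,"rz": 0},{"claw": -1,"tx": 0,"ty": -0.2,"tz": -0.15,"rx": 0,"ry": 0,"rz": 0},{"claw": -1,"tx": 0,"ty": -0.42,"tz": -0.1,"rx": 0,"ry": 0,"rz": 0},{"claw": -1,"tx": 0,"ty": -0.42,"tz": 0,"rx": 0,"ry": 0,"rz": 0},{"claw": -1,"tx": 0,"ty": -0.42,"tz": 0,"rx": 0,"ry": 0,"rz": 0}])

```text
t: 12.95
position: [0.5591, 0.189, 0.2103]
orientation: [-0.001, 0.584, 0.811, -0.002]
contact_force: [-0.0, -0.4, -4.2]
finger_gap: 0.413
```

```bash
python3 go.py .5595 .189 .2026 108.4
```

```text
pos [0.5591 0.189  0.2103] F [-0.  -0.4 -4.2] t 12.95 gap 0.41263740278731115
shift cm [-0.01  0.04  0.77] rot [-0.2   0.03  0.08]
```

>>> carry_out(moves=[{"claw": -1,"tx": 0,"ty": 0.02,"tz": 0.1,"rx": -0.2,"ry": 0,"rz": 0},{"claw": -1,"tx": 0,"ty": 0.02,"tz": 0.2,"rx": -0.2,"ry": 0,"rz": 0},{"claw": -1,"tx": 0,"ty": 0.02,"tz": 0.3,"rx": -0.2,"ry": 0,"rz": 0},{"claw": -1,"tx": 0,"ty": 0.02,"tz": 0.3,"rx": -0.2,"ry": 0,"rz": 0}])

```text
t: 13.28
position: [0.5591, 0.189, 0.2071]
orientation: [0.0, 0.584, 0.811, -0.0]
contact_force: [1.1, 0.2, -4.7]
finger_gap: 0.415
```

>>> carry_out(moves=[{"claw": -1,"tx": 0,"ty": 0,"tz": 0.1,"rx": 0,"ry": 0,"rz": 0},{"claw": -1,"tx": 0,"ty": 0,"tz": 0.15,"rx": 0,"ry": 0,"rz": 0},{"claw": -1,"tx": 0,"ty": 0,"tz": 0.15,"rx": 0,"ry": 0,"rz": 0}])

```text
t: 13.53
position: [0.5591, 0.189, 0.2054]
orientation: [0.0, 0.584, 0.811, -0.0]
contact_force: [-0.3, -0.6, -5.1]
finger_gap: 0.412
```

>>> carry_out(moves=[{"claw": -1,"tx": 0,"ty": 0,"tz": 0.1,"rx": 0,"ry": 0,"rz": 0},{"claw": -1,"tx": 0,"ty": 0,"tz": 0.15,"rx": 0,"ry": 0,"rz": 0},{"claw": -1,"tx": 0,"ty": 0,"tz": 0.15,"rx": 0,"ry": 0,"rz": 0}])

```text
t: 13.78
position: [0.559, 0.189, 0.2037]
orientation: [-0.0, 0.584, 0.812, -0.001]
contact_force: [0.2, -0.4, -4.5]
finger_gap: 0.409
```

>>> carry_out(moves=[{"claw": -1,"tx": 0,"ty": 0,"tz": 0.05,"rx": 0,"ry": 0,"rz": 0},{"claw": -1,"tx": 0,"ty": 0,"tz": 0.1,"rx": 0,"ry": 0,"rz": 0},{"claw": -1,"tx": 0,"ty": 0,"tz": 0.1,"rx": 0,"ry": 0,"rz": 0}])

```text
t: 14.03
position: [0.5592, 0.189, 0.2034]
orientation: [0.0, 0.584, 0.811, -0.0]
contact_force: [-2.2, -0.8, 3.9]
finger_gap: 0.413
```

>>> carry_out(moves=[{"claw": -1,"tx": 0,"ty": -0.03,"tz": 0.08,"rx": 0,"ry": 0,"rz": 0},{"claw": -1,"tx": 0,"ty": -0.03,"tz": 0.1,"rx": 0,"ry": 0,"rz": 0},{"claw": -1,"tx": 0,"ty": -0.03,"tz": 0.1,"rx": 0,"ry": 0,"rz": 0}])

```text
t: 14.28
position: [0.5591, 0.189, 0.2033]
orientation: [0.0, 0.584, 0.811, 0.0]
contact_force: [-2.4, -0.9, 7.6]
finger_gap: 0.406
```

>>> carry_out(moves=[{"claw": -1,"tx": 0,"ty": -0.02,"tz": 0.1,"rx": 0,"ry": 0,"rz": 0},{"claw": -1,"tx": 0,"ty": -0.02,"tz": 0.1,"rx": 0,"ry": 0,"rz": 0},{"claw": -1,"tx": 0,"ty": -0.02,"tz": 0.1,"rx": 0,"ry": 0,"rz": 0},{"claw": -1,"tx": 0,"ty": -0.02,"tz": 0.1,"rx": 0,"ry": 0,"rz": 0},{"claw": -1,"tx": 0,"ty": -0.02,"tz": 0.1,"rx": 0,"ry": 0,"rz": 0}])

```text
t: 14.7
position: [0.5591, 0.189, 0.2033]
orientation: [0.0, 0.584, 0.811, 0.001]
contact_force: [-2.9, -1.6, 7.6]
finger_gap: 0.414
```

>>> carry_out(moves=[{"claw": -1,"tx": 0,"ty": 0,"tz": 0.1,"rx": 0,"ry": 0,"rz": 0},{"claw": -1,"tx": 0,"ty": 0,"tz": 0.1,"rx": 0,"ry": 0,"rz": 0},{"claw": -1,"tx": 0,"ty": 0,"tz": 0.1,"rx": 0,"ry": 0,"rz": 0},{"claw": -1,"tx": 0,"ty": 0,"tz": 0.1,"rx": 0,"ry": 0,"rz": 0},{"claw": -1,"tx": 0,"ty": 0,"tz": 0.1,"rx": 0,"ry": 0,"rz": 0}])

```text
t: 15.12
position: [0.5591, 0.189, 0.2033]
orientation: [0.001, 0.584, 0.811, 0.001]
contact_force: [-3.7, -1.0, 8.4]
finger_gap: 0.413
```

>>> carry_out(moves=[{"claw": -1,"tx": 0,"ty": 0,"tz": 0.1,"rx": 0,"ry": 0,"rz": 0},{"claw": -1,"tx": 0,"ty": 0,"tz": 0.1,"rx": 0,"ry": 0,"rz": 0},{"claw": -1,"tx": 0,"ty": 0,"tz": 0.1,"rx": 0,"ry": 0,"rz": 0},{"claw": -1,"tx": 0,"ty": 0,"tz": 0.1,"rx": 0,"ry": 0,"rz": 0},{"claw": -1,"tx": 0,"ty": 0,"tz": 0.1,"rx": 0,"ry": 0,"rz": 0}])

```text
t: 15.53
position: [0.5591, 0.1889, 0.2033]
orientation: [0.001, 0.584, 0.811, 0.001]
contact_force: [-4.3, -2.1, 8.2]
finger_gap: 0.413
```

```bash
python3 go.py .5591 .189 .2033 108.4; python3 - <<'E'
from h import *
a=cam('scene');b=cam('top')
def C(c,w,h,s,P):
    x,y=[int(v) for v in proj(c,P)[0]];x0=max(0,x-w//2);y0=max(0,y-h//2);print(x0,y0)
    return cv2.resize(c['color'][y0:y0+h,x0:x0+w],(w*s,h*s),interpolation=cv2.INTER_CUBIC)
cv2.imwrite('pics/h3.png',np.hstack([C(a,80,100,6,[.56,.189,.15]),C(b,50,100,6,[.56,.189,.17])]))
print(telemetry.sense()['wrist_torque'])
E
```

```text
pos [0.5591 0.1889 0.2033] F [-4.3 -2.1  8.2] t 15.5333 gap 0.41312835894764827
shift cm [ 0.  0. -0.] rot [ 0.17 -0.04  0.07]
384 153
196 151
[-0.35464586  1.22037246  0.04998517]
```

View pics/h3.png

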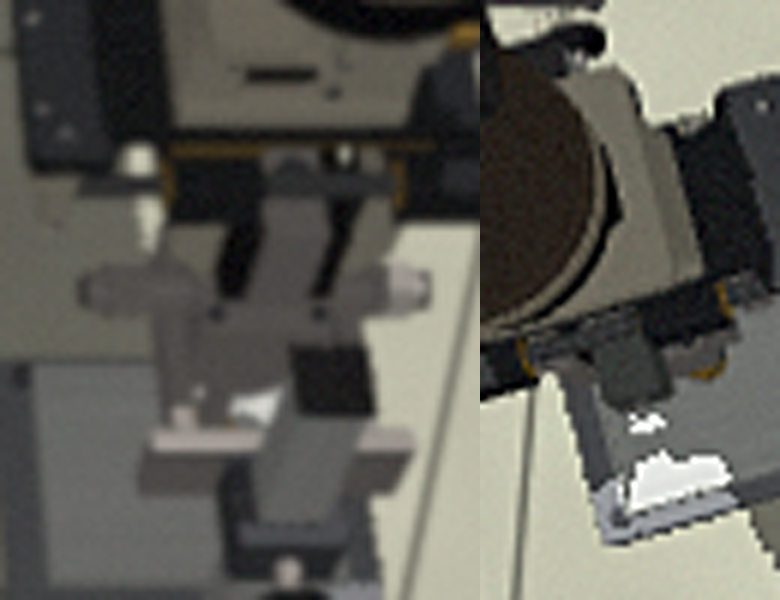

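View 10: the necks sit over both hooks, hook inside nut and outside body, with the tube hanging over the tray. The tug was held 7.6–8.4 N for about 1.2 s. Now I'll relieve the load before opening.

>>> carry_out(moves=[{"claw": -1,"tx": 0,"ty": -0.03,"tz": 0.05,"rx": 0.1,"ry": 0,"rz": 0},{"claw": -1,"tx": 0,"ty": -0.06,"tz": 0.02,"rx": 0.2,"ry": 0,"rz": 0},{"claw": -1,"tx": 0,"ty": -0.06,"tz": 0.02,"rx": 0.2,"ry": 0,"rz": 0}])

```text
t: 15.88
position: [0.559, 0.1889, 0.2034]
orientation: [-0.0, 0.584, 0.811, 0.0]
contact_force: [-0.3, -0.7, 2.4]
finger_gap: 0.416
```

```bash
python3 go.py .5591 .189 .2033 108.4
```

```text
pos [0.559  0.1889 0.2034] F [-0.3 -0.7  2.4] t 15.8833 gap 0.41552478696635753
shift cm [0.   0.01 0.01] rot [ 0.04 -0.04  0.07]
```

>>> carry_out(moves=[{"claw": -1,"tx": 0,"ty": 0,"tz": 0,"rx": 0,"ry": 0,"rz": 0},{"claw": -1,"tx": 0,"ty": 0,"tz": 0,"rx": 0,"ry": 0,"rz": 0}], force=6)

```text
t: 16.05
position: [0.5591, 0.1889, 0.2034]
orientation: [-0.0, 0.584, 0.811, 0.0]
contact_force: [-0.3, 0.3, 1.8]
finger_gap: 0.413
```

>>> carry_out(moves=[{"claw": -0.15,"tx": 0,"ty": 0,"tz": 0,"rx": 0,"ry": 0,"rz": 0},{"claw": -0.1,"tx": 0,"ty": 0,"tz": 0,"rx": 0,"ry": 0,"rz": 0},{"claw": -0.05,"tx": 0,"ty": 0,"tz": 0,"rx": 0,"ry": 0,"rz": 0},{"claw": 0.05,"tx": 0,"ty": 0,"tz": 0,"rx": 0,"ry": 0,"rz": 0},{"claw": 0.2,"tx": 0,"ty": 0,"tz": 0,"rx": 0,"ry": 0,"rz": 0}])

```text
t: 16.47
position: [0.559, 0.1889, 0.2033]
orientation: [-0.0, 0.584, 0.811, 0.0]
contact_force: [-0.2, 0.4, 0.3]
finger_gap: 0.553
```

>>> carry_out(moves=[{"claw": 0.5,"tx": 0,"ty": 0,"tz": 0,"rx": 0,"ry": 0,"rz": 0},{"claw": 0.5,"tx": 0,"ty": 0,"tz": 0,"rx": 0,"ry": 0,"rz": 0},{"claw": 0.5,"tx": 0,"ty": 0,"tz": 0,"rx": 0,"ry": 0,"rz": 0},{"claw": 0.5,"tx": 0,"ty": 0,"tz": 0,"rx": 0,"ry": 0,"rz": 0}])

```text
t: 16.8
position: [0.5591, 0.1889, 0.2034]
orientation: [-0.0, 0.584, 0.811, 0.0]
contact_force: [-0.6, -0.1, -0.3]
finger_gap: 0.748
```

Free of contact. Withdraw straight up.

>>> carry_out(moves=[{"claw": 0.5,"tx": 0,"ty": 0,"tz": -0.5,"rx": 0,"ry": 0,"rz": 0},{"claw": 0.5,"tx": 0,"ty": 0,"tz": -1.5,"rx": 0,"ry": 0,"rz": 0},{"claw": 0.5,"tx": 0,"ty": 0,"tz": -3,"rx": 0,"ry": 0,"rz": 0},{"claw": 0.5,"tx": 0,"ty": 0,"tz": -5,"rx": 0,"ry": 0,"rz": 0},{"claw": 0.5,"tx": 0,"ty": 0,"tz": -7,"rx": 0,"ry": 0,"rz": 0}])

```text
t: 17.22
position: [0.559, 0.1888, 0.2749]
orientation: [-0.0, 0.585, 0.811, 0.0]
contact_force: [-0.5, 0.4, -0.1]
finger_gap: 0.748
```

>>> carry_out(moves=[{"claw": 0.5,"tx": 0,"ty": 0,"tz": -2.5,"rx": 0,"ry": 0,"rz": 0},{"claw": 0.5,"tx": 0,"ty": 0,"tz": -5,"rx": 0,"ry": 0,"rz": 0},{"claw": 0.5,"tx": 0,"ty": 0,"tz": -7.5,"rx": 0,"ry": 0,"rz": 0},{"claw": 0.5,"tx": 0,"ty": 0,"tz": -10,"rx": 0,"ry": 0,"rz": 0},{"claw": 0.5,"tx": 0,"ty": 0,"tz": -10,"rx": 0,"ry": 0,"rz": 0}])

```text
t: 17.63
position: [0.5605, 0.189, 0.3814]
orientation: [0.002, 0.585, 0.811, 0.004]
contact_force: [-0.5, -0.5, 0.1]
finger_gap: 0.749
```

>>> carry_out(moves=[{"claw": 0.5,"tx": 0,"ty": 0,"tz": 0,"rx": 0,"ry": 0,"rz": 0},{"claw": 0.5,"tx": 0,"ty": 0,"tz": 0,"rx": 0,"ry": 0,"rz": 0},{"claw": 0.5,"tx": 0,"ty": 0,"tz": 0,"rx": 0,"ry": 0,"rz": 0},{"claw": 0.5,"tx": 0,"ty": 0,"tz": 0,"rx": 0,"ry": 0,"rz": 0},{"claw": 0.5,"tx": 0,"ty": 0,"tz": 0,"rx": 0,"ry": 0,"rz": 0}])

```text
t: 18.05
position: [0.5602, 0.1889, 0.3805]
orientation: [0.002, 0.585, 0.811, 0.004]
contact_force: [-0.1, 0.4, -0.0]
finger_gap: 0.753
```

```bash
python3 - <<'E'
from h import *
import pickle
a=cam('scene');a2=cam('scene');a0=pickle.load(open('c0.pkl','rb'))[0]
x,y=[int(v) for v in proj(a,[.56,.189,.15])[0]];print(x-40,y-60)
A=cv2.resize(a['color'][y-60:y+40,x-40:x+40],(480,600),interpolation=cv2.INTER_CUBIC)
D=a['color'][90:240,200:280];B=cv2.resize(D,(320,600),interpolation=cv2.INTER_CUBIC)
cv2.imwrite('pics/f.png',np.hstack([A,B]))
print(telemetry.sense()['contact_force'], telemetry.sense()['t'])
E
```

```text
384 143
[-1.29960225  0.7517367   0.25485102] 18.15
```

View pics/f.png

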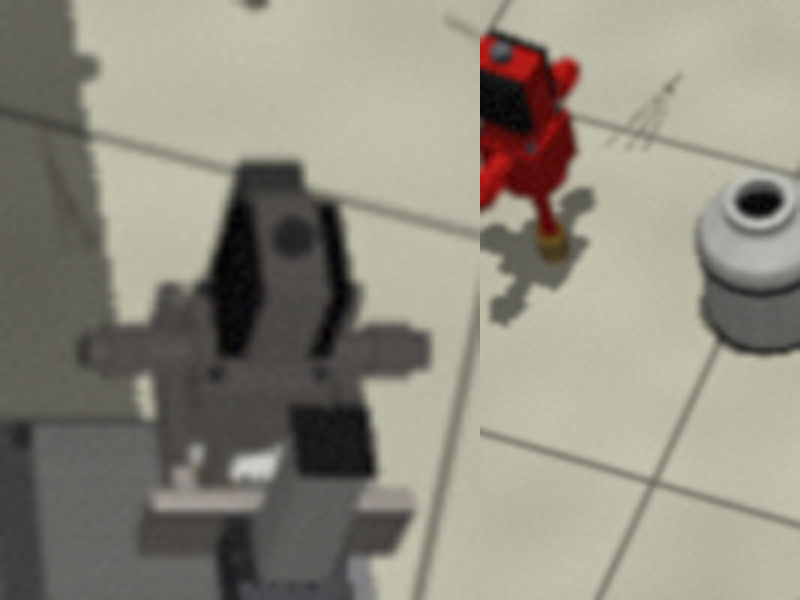

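View 11: the valve hangs upright, with the left hook's end at crop (170,290) standing in front of the neck at (160,350). The flask and the red look-alike are where they were, and the gripper is well clear.

```bash
python3 - <<'E'
from h import *
job.sign_off(); print(telemetry.sense()['t'])
E
```

```text
the job is handed in; nothing more can be done
the job is handed in; nothing more can be done
```

The solenoid valve is hanging on the double-hook hanger and the job is handed in, at about 18 s of the 72 s allowed.

- **Lift and placing:** I drew the valve straight up out of the flask. I lowered it by feel, with one light touch on the rear edge of the notches, then 4 mm forward and down to the notch floors. The port height s came out at about 0.16 m.
- **Tug:** Still holding it, I pulled down with 7.6 to 8.4 N for about 1.2 s. The valve did not sink, and the load on the hooks read about 13 N at most.
- **Release:** I eased the load, opened the jaws and withdrew straight up.

**Last checks:**
- In the last picture the valve hangs upright with a hook end in front of the left neck. The right neck could not be seen in its notch, because the post and body hide that hook. The equal seating there rests on the force and height readings.
- The gripper was well clear and the force reading was near zero, within noise.
- The flask looked unmoved beside the red look-alike. I did not check the other bystanders again one by one; nothing was felt touching them.
- I did not compare two pictures to prove it was still after release.

**Disagreements:** The first camera heights read about 5 mm lower than the stated sizes; feeling for the hooks settled it. During the tug a sideways force crept up to about 4 N, and it went away once the load was eased.

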